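Fetch the hemmed-in contactor from the stock tray

ROBOT

A 6-joint arm with a two-finger parallel gripper is mounted at the origin on the work surface. World frame = base frame: x ahead of the robot, y to its left, z up, the work surface at z = 0. Lengths are in mm, angles in rad, forces in N, time in s.
With the tool pointing down it reaches from about 275 to 750 mm from the base axis. Payload 10.2 kg.
Tool frame: the origin (TCP) lies between the finger pads; the fingertips stand 17 mm ahead of it and the grasp point (between the pads) lies 2 mm behind it; z points along the fingers, y is the line along which they close (so a half turn about z gives the same grasp; the last joint's range is limited). The gripper opens to 85 mm and grips with 20 to 120 N. Pads are 22 mm wide; open, the fingers measure 114 mm over their backs; the gripper's body (76 mm by 85 mm) begins 54 mm behind the grasp point. The pads swing forward as they close: fully open they stand 13 mm farther back than shut.
Start: joints at [-1.366, 0.313, 1.498, -0, 1.331, -0.223], TCP at [217.795, -477.699, 248.294] pointing down, gripper open.
Joint ranges: [-2.94, 2.94], [-0.97, 2.17], [0.19, 2.56], [-1.23, 4.37], [0.02, 3.11], [-2.88, 2.88]. Speed limits (rad/s): [2.39, 2.39, 3.01, 3.14, 3.14, 3.14].

INTERFACE

Orientations are given as a unit quaternion [w, x, y, z].
In Python, from rig import * gives the robot as it stands.
- The arm moves only by the tool step_arm, never from a script. Its argument "commands" is text: rows parted by semicolons, each of 7 numbers parted by spaces: the opening, from 0 (shut) to 1 (fully open), then the shift along the tool's x, y, z in cm, then the turn, a rotation vector about the tool's x, y, z in rad. In form: hand x y z rx ry rz; .... A call has 1 to 20 rows; each row is the pose to reach, as a shift and turn from the pose commanded when the call began, along the tool's axes at that moment; what a row does not reach only later rows make up. A row lasts 1/12 s, in which the tool goes at most 41.7 mm and 7.16 degrees, less where a joint would pass 70% of its speed; a pose out of reach is approached as far as the arm can. A call with a gripper value outside its range is refused whole. The fingers move at their own pace and stop on an object; "newtons" is the grip in N (left out, the last holds). Time passes only in rows, so rows that repeat a pose let the fingers close. It gives the time, the measured TCP pose, the force, the opening and the grip force at its end, in the units of the state.
- sense(): the state, without advancing time (a new reading comes with each control period).
- capture(name): name is "side" or "top"; returns the picture (480x640x3 uint8, red, green, blue); there is no depth.
- camera_model(name): a dict with "mtx" (3x3 intrinsics, pixels), "eye" and "rotation" of the camera in the world. Camera axes: x right, y down, z forward; pixel columns grow to the right and rows downward; lengths in mm; the calibration is good to about 2 mm. A picture is of the moment at which its call begins. camera_model takes no time and is no camera call.
- finish_job(): hands the job in; it is judged then, once.
Trained networks look in the newest picture that a camera, given by its name, has taken for a name from the list of things; names that differ only in an ending like _2 or _b are one class to them, and where a whole thing is asked for, a point or a joint stands for the part that bears it (a point fixed in the world has none). Each returns a list of dicts, best first, with "score" (0 to 1); they miss things now and then, are a little off and sometimes report something else, mostly with a low value. They report only what shows in the picture. A call takes as long as a camera call. They do not tell look-alikes from the thing itself.
- search_frame(camera, label): "rect" ([centre column, centre row, width, height] in pixels, round what is visible of it).
- trace(camera, label): "mask" (480x640 bool, what is visible of it) and "rect" ([centre column, centre row, width, height] in pixels, round what is visible of it).
- spot_point(camera, label): "xy" ([column, row] in pixels: a listed point, or the origin of a listed thing).
The state is a dict: "time_s": time; "joints": joint angles; "dq": joint speeds; "tau": joint torques, N m; "eef_pos": TCP position; "ee_rot": TCP orientation; "force": force on the tool from outside, world axes, zero at the start; "wrist_torque": the same for the moment, N m; "grip_width": opening from 0.0 (shut) to 1.0 (fully open); "grip_force": force on a finger pad.
Only numpy, scipy, OpenCV 4.12 (cv2) and the standard library are available. Lean on these libraries where they do the work, as an engineer would, in place of code of your own. Each camera call takes 0.05 s, during which the arm holds its last target. There are 200 camera calls.

TASK

The small contactor in the middle of the grey stock tray is hemmed in by a red spray can, an aluminium capacitor and a white jar. Move all three out onto the blue mat, then set the contactor lengthwise in the empty compartment of the yellow kit tray, and only then stand the can, the capacitor and the jar back in the stock tray, each on the very spot it came from. Set everything upright, knock nothing over and do not shift the transformer, the push-button box or the terminal strip that stay in the tray.

Things in the scene. Friction and masses are not known exactly. Their poses are not given: they have to be found in the camera images.
- contactor: Mini contactor to fetch: black base 58 x 45 mm, 34 mm high, brass screws at both ends; white middle block (36 mm along x, 45 mm along y) rising to 57 mm, blue tab on top. Origin: centre of its underside, x along its 58 mm length, z up. Stands mid-tray, its x roughly along the tray's. Grip it across its 45 mm width (along y). 0.16 to 0.26 kg.
- spray_can: Red spray can with white band and white cap: upright cylinder 50 mm in diameter to a height of 108 mm, the cap above it 45 mm in diameter; 140 mm tall overall. Origin: centre of its underside, z up. 0.14 to 0.24 kg.
- capacitor: Motor capacitor: upright aluminium cylinder 45 mm in diameter (rim 47 mm at the top), 105 mm tall, with brass tabs on top up to 116 mm. Origin: centre of its underside, z up. 0.19 to 0.32 kg.
- jar: White jar with a green screw lid: upright cylinder 54 mm in diameter, 105 mm tall, the lid its top 20 mm (53 mm in diameter). Origin: centre of its underside, z up. 0.16 to 0.26 kg.
- stock_tray: Grey steel tray, fixed, 215 x 260 mm inside (x by y), floor 4 mm and 3 mm thick walls 30 mm above the bench. Origin: on the bench under the contactor's place; x points away from the robot (yaw up to 0.3). Yellow circles at (x, y) = (-70, 0), (0, 62), (0, -62) mm hold can, capacitor and jar (within 5 mm); which stands where varies. All else in it stays under 62 mm above the bench.
- mat: Blue rubber mat, fixed, flat and empty: 260 x 150 mm (x by y), 3 mm thick. Origin: centre of its underside. The side area for can, capacitor and jar; to the left or to the right of the stock tray.
- kit_tray: Yellow tray, fixed, on the other side of the stock tray from the mat. Empty compartment with black floor, 92 x 72 mm inside (x by y), floor 4 mm, walls 20 mm above the bench; the contactor goes in lengthwise along x, either way round. Origin: on the bench under that compartment's middle. Low rails (12 mm) in the lanes beside it; a white breaker, 76 mm high, from x = 80 mm on.
- transformer: Small transformer (dark steel core, copper coil, white terminal top), 44 x 60 mm, 54 mm high, in the stock tray close behind the contactor. Origin: centre of its underside. Stays where it is.
- button_box: Grey and yellow push-button box with red button, 60 x 54 mm, 52 mm high, in a far corner of the stock tray. Origin: centre of its underside. Stays where it is.
- terminals: Strip of grey, blue and green terminal blocks on a piece of rail, 70 x 44 mm, 46 mm high, in the other far corner of the stock tray. Origin: centre of its underside. Stays where it is.
There are look-alikes about, which are no part of the job. There is more than one size of the jar; the one meant has the size given above. What is shaped like the capacitor but orange is not meant.

How it is judged (in metres and radians):
On the way, in this order (a step that is already met when the one before it is completed fails the run):
1. spray can, capacitor and jar all stand upright and released on the blue mat, the contactor still in its place in the stock tray (moved less than 15 mm) (x of spray_can in the frame of mat between -0.125 and 0.125 m and y of spray_can in the frame of mat between -0.07 and 0.07 m and z of each of spray_can, capacitor, jar in the frame of mat below 0.007 m and angle between each of spray_can, capacitor, jar's own z axis and vertical below 0.1 rad and linear speed of each of spray_can, capacitor, jar below 0.02 m/s and angular speed of each of spray_can, capacitor, jar below 0.2 rad/s and contact force between the fingers and spray_can below 0.1 N and x of capacitor in the frame of mat between -0.125 and 0.125 m and y of capacitor in the frame of mat between -0.07 and 0.07 m and contact force between the fingers and capacitor below 0.1 N and x of jar in the frame of mat between -0.125 and 0.125 m and y of jar in the frame of mat between -0.07 and 0.07 m and contact force between the fingers and jar below 0.1 N and distance of contactor from where it was at the start of the episode below 0.015 m), for 0.2 s.
2. the contactor stands released in the empty compartment of the kit tray, can, capacitor and jar still on the mat (x of spray_can in the frame of mat between -0.125 and 0.125 m and y of spray_can in the frame of mat between -0.07 and 0.07 m and z of each of spray_can, capacitor, jar in the frame of mat below 0.007 m and angle between each of spray_can, capacitor, jar, contactor's own z axis and vertical below 0.1 rad and linear speed of each of spray_can, capacitor, jar, contactor below 0.02 m/s and angular speed of each of spray_can, capacitor, jar, contactor below 0.2 rad/s and contact force between the fingers and spray_can below 0.1 N and x of capacitor in the frame of mat between -0.125 and 0.125 m and y of capacitor in the frame of mat between -0.07 and 0.07 m and contact force between the fingers and capacitor below 0.1 N and x of jar in the frame of mat between -0.125 and 0.125 m and y of jar in the frame of mat between -0.07 and 0.07 m and contact force between the fingers and jar below 0.1 N and x of contactor in the frame of kit_tray between -0.018 and 0.018 m and y of contactor in the frame of kit_tray between -0.015 and 0.015 m and z of contactor in the frame of kit_tray below 0.008 m and angle between the x axis of contactor and the x axis of kit_tray, either way round below 0.3 rad and contact force between the fingers and contactor below 0.1 N), for 0.2 s.
At the end, for the whole second after the job is handed in: Contactor upright on the floor of the kit tray's empty compartment (18 mm along, 15 mm across, 0.3 rad); can, capacitor and jar upright within 15 mm of where each stood at the start; transformer, push-button box and terminal strip within 15 mm of theirs; all released, at rest (distance of each of spray_can, capacitor, jar, transformer, button_box, terminals from where it was at the start of the episode below 0.015 m and angle between each of spray_can, capacitor, jar, contactor's own z axis and vertical below 0.1 rad and linear speed of each of spray_can, capacitor, jar, contactor below 0.02 m/s and angular speed of each of spray_can, capacitor, jar, contactor below 0.2 rad/s and contact force between the fingers and spray_can below 0.1 N and contact force between the fingers and capacitor below 0.1 N and contact force between the fingers and jar below 0.1 N and x of contactor in the frame of kit_tray between -0.018 and 0.018 m and y of contactor in the frame of kit_tray between -0.015 and 0.015 m and z of contactor in the frame of kit_tray below 0.008 m and angle between the x axis of contactor and the x axis of kit_tray, either way round below 0.3 rad and contact force between the fingers and contactor below 0.1 N); the robot touches nothing.
It fails at once if spray can, capacitor, jar or contactor knocked over (tilted beyond 0.7 rad) (angle between any of spray_can, capacitor, jar, contactor's own z axis and vertical above 0.7 rad).
It fails at once if transformer, push-button box or terminal strip shifted more than 15 mm (distance of any of transformer, button_box, terminals from where it was at the start of the episode above 0.015 m).
It also fails if it takes over 144 s, if anything falls off the work surface, if the arm or the gripper's body presses on something with over 40 N, if the wrist force passes 120 N, or if a joint passes its speed limit or range.

## Working session

There is one attempt and no reset: what is moved stays moved. The work goes in short steps, Python scripts to look and compute and a tool call to move; the robot and the scene stay as the last step left them, time stands still between calls to the robot, and variables do not carry over. Pictures are saved under pics/ and viewed, at most 14 in all, crops included, and the job is handed in when it is done.

Besides the shell and the picture viewer there is one more tool, called after "Emit:" by a JSON object that holds its "api" and its "payload", one argument or row to a line. step_arm: Moves the arm, as the interface text tells. Its arguments: {"type":"object","properties":{"commands":{"type":"string"},"newtons":{"type":"number"}},"required":["commands"]}

```bash
ls; mkdir -p pics; python3 - <<'E'
from rig import *
import cv2
for n in("top","side"):
    cv2.imwrite(f"pics/{n}0.png",capture(n)[:,:,::-1]); m=camera_model(n); print(n,m)
print(sense())
for n in("top","side"):
  for l in("contactor","spray_can","capacitor","jar","stock_tray","mat","kit_tray","transformer"):
    print(n,l,[(r["score"],r["xy"]) for r in spot_point(n,l)][:4])
E
```

```text
pics
top {'mtx': array([[475.7361502 ,   0.        , 328.71348573],
       [  0.        , 475.7361502 , 232.33345732],
       [  0.        ,   0.        ,   1.        ]]), 'eye': array([ 3.80313430e+02, -3.17517461e-01,  8.82564068e+02]), 'rotation': array([-0.05142877,  0.70969346, -0.70135939,  0.04225258])}
side {'mtx': array([[586.83374048,   0.        , 312.39303195],
       [  0.        , 586.83374048, 232.510266  ],
       [  0.        ,   0.        ,   1.        ]]), 'eye': array([ 94.47110867, 724.8874674 , 689.82539429]), 'rotation': array([ 0.10955888, -0.2402349 ,  0.86605304, -0.42454232])}
{'time_s': 0.1, 'joints': array([-1.36635065e+00,  3.13420791e-01,  1.49834291e+00,  4.86591052e-05,
        1.33099750e+00, -2.23411160e-01]), 'dq': array([ 8.96659655e-05, -5.89919122e-04, -2.87425301e-03, -1.76067199e-04,
        1.85917460e-03,  1.62840749e-03]), 'tau': array([ 2.00518240e-03, -4.12900722e+01, -2.60139656e+01, -2.00848858e-04,
        3.00314750e-03, -1.67279796e-05]), 'eef_pos': array([ 217.78647397, -477.47714419,  247.78545788]), 'ee_rot': array([-5.84020202e-0
[... 401 characters left out ...]
91.3, 228.8])]
top jar [(0.97, [319.0, 266.2]), (0.83, [437.5, 277.4]), (0.65, [239.8, 337.7])]
top stock_tray [(0.74, [319.6, 228.8])]
top mat [(0.8, [166.0, 223.4])]
top kit_tray [(0.61, [524.0, 215.7])]
top transformer [(0.33, [276.3, 191.6]), (0.25, [523.0, 217.3])]
side contactor [(0.75, [312.3, 256.4])]
side spray_can [(0.62, [329.6, 237.7])]
side capacitor [(0.69, [228.1, 226.5]), (0.57, [290.8, 275.6]), (0.31, [247.8, 270.2])]
side jar [(0.88, [342.9, 271.2]), (0.73, [402.7, 213.2]), (0.64, [369.9, 358.3])]
side stock_tray [(0.89, [309.9, 254.8])]
side mat [(0.64, [200.6, 366.8])]
side kit_tray [(0.96, [382.8, 163.2]), (0.32, [249.6, 271.8])]
side transformer [(0.92, [282.7, 241.7])]
```

View pics/top0.png

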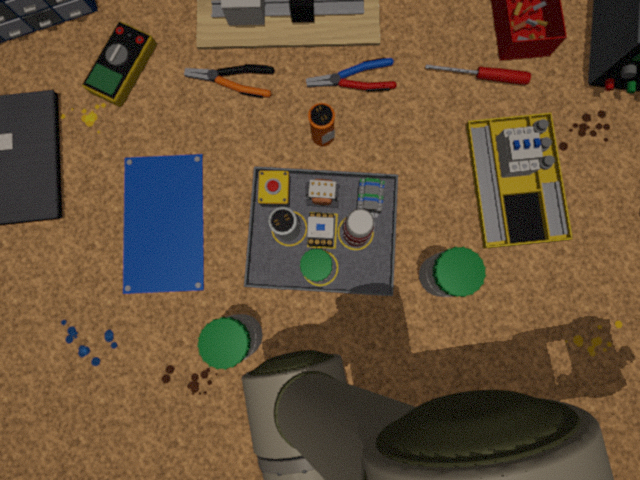

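View pics/side0.png

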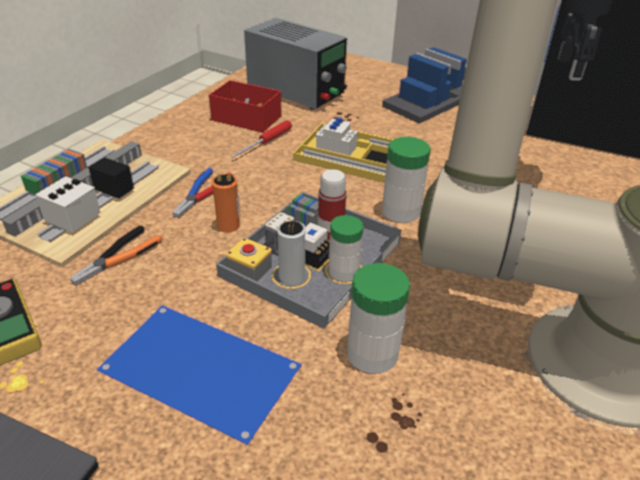

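The top view shows the jar at the near circle (317,266), the capacitor on the left (285,225) and the can on the right (357,232). The mat is at (165,223) and the black compartment at (524,217). Two oversized jars stand at (225,343) and (460,272). Next I'll refine the positions.

```bash
cat > h.py <<'E'
from rig import *
import numpy as np, cv2
from scipy.spatial.transform import Rotation as R
from scipy.optimize import minimize
CM={n:camera_model(n) for n in("top","side")}
rot=lambda q:R.from_quat([q[1],q[2],q[3],q[0]])
def proj(n,P):
    c=CM[n]; p=rot(c["rotation"]).inv().apply(np.atleast_2d(P)-c["eye"])@c["mtx"].T
    return p[:,:2]/p[:,2:]
def back(n,uv,z):
    c=CM[n]; uv=np.atleast_2d(np.array(uv,float))
    d=rot(c["rotation"]).apply(np.c_[uv,np.ones(len(uv))]@np.linalg.inv(c["mtx"]).T)
    return (c["eye"]+d*((z-c["eye"][2])/d[:,2])[:,None])[:,:2]
def cyl(x,y,z0,segs):
    t=np.linspace(0,2*np.pi,40); return np.vstack([np.c_[x+r*np.cos(t),y+r*np.sin(t),0*t+z0+h] for r,h in segs])
SEG=dict(spray_can=[(25,0),(25,108),(22.5,108),(22.5,140)],capacitor=[(22.5,0),(23.5,105)],jar=[(27,0),(27,105)])
def hullmask(n,P):
    m=np.zeros((480,640),np.uint8); h=cv2.convexHull(np.round(proj(n,P)*16).astype(np.int32)); cv2.fillConvexPoly(m,h,1,shift=4); return m>0
def go(x,y,z,yaw):
    """yaw: world direction of closing line; prints row numbers (cm, rad) from the sensed pose"""
    s=sense(); T=rot(s["ee_rot"]); d=T.inv().apply(np.array([x,y,z])-s["eef_pos"])/10
    best=min((R.from_matrix(np.c_[np.cross([np.cos(a),np.sin(a),0],[0,0,-1]),[np.cos(a),np.sin(a),0],[0,0,-1]]) for a in(yaw,yaw+np.pi)),key=lambda t:(T.inv()*t).magnitude())
    return d.round(2),(T.inv()*best).as_rotvec().round(3)
E
cat > m.py <<'E'
from h import *
for n in CM: capture(n)
C={}
for l,uv in dict(contactor=(321,229),spray_can=(354.6,236.7),capacitor=(291,229),jar=(319,266),kit_tray=(524,216)).items():
    print(l,"top",back("top",uv,4).round(1))
for l,uv in dict(contactor=(312.3,256.4),spray_can=(329.6,237.7),capacitor=(290.8,275.6),jar=(342.9,271.2),kit_tray=(382.8,163.2),mat=(200.6,366.8)).items():
    print(l,"side",back("side",uv,4).round(1))
for l in SEG:
    x0=back("top",dict(spray_can=(354.6,236.7),capacitor=(291,229),jar=(319,266))[l],4)[0]
    M={}
    for n in CM:
        c=proj(n,[*x0,55])[0]
        best=[t for t in trace(n,l) if np.hypot(*(np.array(t["rect"][:2])-c))<30]
        if best: M[n]=best[0]["mask"]
    def cost(p,ns): return sum(1-(hullmask(n,cyl(*p,4,SEG[l]))&M[n]).sum()/(hullmask(n,cyl(*p,4,SEG[l]))|M[n]).sum() for n in ns)
    for ns in [[n] for n in M]+[list(M)]:
        r=min((minimize(cost,x0+o,args=(ns,),method="Nelder-Mead",options=dict(initial_simplex=x0+o+np.array([[0,0],[8,0],[0,8]]))) for o in([0,0],[4,-4])),key=lambda r:r.fun); print(l,ns,r.x.round(1),round(r.fun/len(ns),3))
for l,z in(("stock_tray",30),("mat",3),("kit_tray",20)):
    t=trace("top",l)[0]; k=cv2.findContours(t["mask"].astype(np.uint8),0,2)[0]; k=max(k,key=len)[:,0]
    q=cv2.minAreaRect(back("top",k,z).astype(np.float32)); print(l,t["score"],q)
im=capture("top"); roi=im[185:250,490:560].astype(int); m=(roi.sum(2)<75).astype(np.uint8)
k=max(cv2.findContours(m,0,2)[0],key=cv2.contourArea)[:,0]+[490,185]; print("comp",cv2.minAreaRect(back("top",k,4).astype(np.float32)))
cv2.imwrite("pics/crop.png",cv2.resize(im[160:300,110:410],None,fx=2.6,fy=2.6)[:,:,::-1])
E
python3 m.py
```

```text
contactor top [[503.5  26.3]]
spray_can top [[489.8 -36.4]]
capacitor top [[502.9  82.3]]
jar top [[434.5  29. ]]
kit_tray top [[ 532.1 -351.5]]
contactor side [[497.7  24.6]]
spray_can side [[497.6 -39.1]]
capacitor side [[503.3  88.3]]
jar side [[431.6  30.9]]
kit_tray side [[ 527.3 -336.2]]
mat side [[509.9 324.9]]
spray_can ['top'] [495.6 -37.5] 0.057
spray_can ['side'] [511.1 -67.4] 0.337
spray_can ['top', 'side'] [495.7 -37.5] 0.209
capacitor ['top'] [502.  87.] 0.113
capacitor ['side'] [502.8  84.7] 0.109
capacitor ['top', 'side'] [502.4  86.4] 0.113
jar ['top'] [430.9  31.6] 0.069
jar ['side'] [431.   29.1] 0.074
jar ['top', 'side'] [429.5  31.8] 0.073
stock_tray 0.92 ((498.86737060546875, 25.247718811035156), (267.9292907714844, 225.56541442871094), 87.23807525634766)
mat 0.81 ((513.079345703125, 324.7174377441406), (259.45916748046875, 151.771484375), 3.2677664756774902)
kit_tray 0.7 ((597.7560424804688, -335.4730529785156), (244.3734130859375, 164.92747497558594), 6.122827053070068)
comp ((530.344970703125, -351.50909423828125), (88.8899154663086, 63.710304260253906), 6.333475112915039)
```

View pics/crop.png

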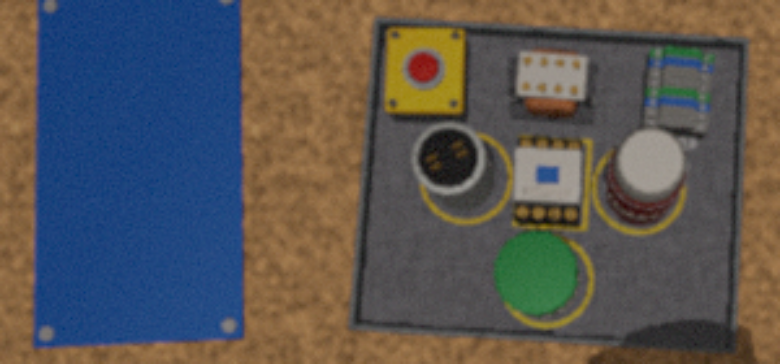

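```bash
python3 - <<'E'
from h import *
print(go(430.5,30.5,220,1.523))
print(back("top",[(255,330),(432,280)],0), back("top",[(225,343),(460,272)],150))
E
```

```text
(array([ 40.44, -37.42,   2.83]), array([ 0.   , -0.   ,  0.476]))
[[ 316.64661588  144.18204791]
 [ 411.46384778 -179.48761447]] [[ 307.57684306  164.38985253]
 [ 418.89219624 -191.99787268]]
```

Emit:
{"api": "step_arm", "payload": {
  "commands": "1 40.44 -37.42 0 0 0 0.476;1 40.44 -37.42 0 0 0 0.476;1 40.44 -37.42 0 0 0 0.476;1 40.44 -37.42 0 0 0 0.476;1 40.44 -37.42 0 0 0 0.476;1 40.44 -37.42 0 0 0 0.476;1 40.44 -37.42 0 0 0 0.476;1 40.44 -37.42 0 0 0 0.476;1 40.44 -37.42 0 0 0 0.476;1 40.44 -37.42 0 0 0 0.476;1 40.44 -37.42 0 0 0 0.476;1 40.44 -37.42 0 0 0 0.476;1 40.44 -37.42 0 0 0 0.476;1 40.44 -37.42 0 0 0 0.476;1 40.44 -37.42 0 0 0 0.476;1 40.44 -37.42 0 0 0 0.476;1 40.44 -37.42 0 0 0 0.476;1 40.44 -37.42 0 0 0 0.476;1 40.44 -37.42 0 0 0 0.476;1 40.44 -37.42 0 0 0 0.476"
}}

```text
time_s: 3.17
eef_pos: [430.4, 29.7, 248.4]
ee_rot: [0.0, 1.0, -0.025, 0.0]
force: [-0.8, 0.0, 0.3]
grip_width: 1.0
grip_force: 0.0
```

```bash
python3 - <<'E'
from h import *
s=sense(); print(s["joints"].round(2)); print(go(430.5,30.5,78,1.523))
E
```

```text
[-0.2   0.1   1.76 -0.    1.28  1.42]
(array([ 0.  , -0.08, 17.04]), array([ 0.   , -0.   , -0.002]))
```

Emit:
{"api": "step_arm", "payload": {
  "commands": "1 0 -0.08 4 0 0 0;1 0 -0.08 8 0 0 0;1 0 -0.08 12 0 0 0;1 0 -0.08 14 0 0 0;1 0 -0.08 15.5 0 0 0;1 0 -0.08 16.5 0 0 0;1 0 -0.08 17 0 0 0;1 0 -0.08 17 0 0 0;1 0 -0.08 17 0 0 0;0.8 0 -0.08 17 0 0 0;0.7 0 -0.08 17 0 0 0;0.65 0 -0.08 17 0 0 0;0.6 0 -0.08 17 0 0 0;0.5 0 -0.08 17 0 0 0;0.4 0 -0.08 17 0 0 0;0.4 0 -0.08 17 0 0 0;0.4 0 -0.08 17 0 0 0;0.4 0 -0.08 17 0 0 0;0.4 0 -0.08 17 0 0 0;0.4 0 -0.08 17 0 0 0",
  "newtons": 40
}}

```text
time_s: 4.83
eef_pos: [431.0, 31.2, 79.1]
ee_rot: [0.0, 1.0, -0.024, 0.001]
force: [-1.9, -1.0, 6.8]
grip_width: 0.612
grip_force: 41.2
```

```bash
python3 - <<'E'
from h import *
s=sense(); print(s["eef_pos"].round(2),s["ee_rot"].round(4),s["grip_width"],s["grip_force"])
# mat spots
a=0.057; 
for p in((-88,-25),(0,35),(88,-25)): print(p,np.array([513,325])+[p[0]*np.cos(a)-p[1]*np.sin(a),p[0]*np.sin(a)+p[1]*np.cos(a)])
E
```

```text
[430.97  31.18  79.1 ] [ 2.000e-04  9.997e-01 -2.410e-02  7.000e-04] 0.6115427034290414 41.23767409007996
(-88, -25) [426.56714579 295.02731723]
(0, 35) [511.00608012 359.94315789]
(88, -25) [602.28131119 305.05388578]
```

```bash
python3 - <<'E'
from h import *
print(go(427,295,79,1.523))
E
```

```text
(array([ -1.67, -26.33,  -0.  ]), array([ 0.   , -0.001, -0.   ]))
```

Emit:
{"api": "step_arm", "payload": {
  "commands": "0.4 0 0 -2 0 0 0;0.4 0 0 -5 0 0 0;0.4 0 0 -9 0 0 0;0.4 0 0 -13 0 0 0;0.4 0 0 -16 0 0 0;0.4 -0.3 -3 -16 0 0 0;0.4 -0.5 -7 -16 0 0 0;0.4 -0.8 -11 -16 0 0 0;0.4 -1 -15 -16 0 0 0;0.4 -1.3 -19 -16 0 0 0;0.4 -1.5 -23 -16 0 0 0;0.4 -1.67 -25.5 -16 0 0 0;0.4 -1.67 -26.33 -16 0 0 0;0.4 -1.67 -26.33 -16 0 0 0;0.4 -1.67 -26.33 -13 0 0 0;0.4 -1.67 -26.33 -9 0 0 0;0.4 -1.67 -26.33 -5 0 0 0;0.4 -1.67 -26.33 -2.5 0 0 0;0.4 -1.67 -26.33 -1 0 0 0;0.4 -1.67 -26.33 -1 0 0 0"
}}

```text
time_s: 6.5
eef_pos: [425.2, 293.1, 85.4]
ee_rot: [0.001, 1.0, -0.025, -0.003]
force: [-0.1, 0.5, -3.1]
grip_width: 0.618
grip_force: 43.2
```

```bash
python3 - <<'E'
from h import *
s=sense(); print(s["eef_pos"].round(2),s["ee_rot"].round(4),s["grip_width"],s["grip_force"])
E
```

```text
[425.22 293.12  85.42] [ 0.0014  0.9997 -0.0249 -0.0029] 0.6179860723574564 43.22382315527648
```

Emit:
{"api": "step_arm", "payload": {
  "commands": "0.4 0 0 0 0 0 0;0.4 0 0 0 0 0 0;0.4 0 0 0 0 0 0"
}}

```text
time_s: 6.75
eef_pos: [427.4, 295.1, 89.8]
ee_rot: [-0.001, 1.0, -0.024, 0.001]
force: [0.5, 0.2, -2.2]
grip_width: 0.614
grip_force: 43.3
```

Emit:
{"api": "step_arm", "payload": {
  "commands": "0.4 0 0 0.4 0 0 0;0.4 0 0 0.8 0 0 0;0.4 0 0 1.05 0 0 0;0.4 0 0 1.1 0 0 0;0.4 0 0 1.1 0 0 0;0.4 0 0 1.1 0 0 0"
}}

```text
time_s: 7.25
eef_pos: [426.7, 295.2, 78.1]
ee_rot: [0.0, 1.0, -0.024, 0.0]
force: [-2.3, -2.3, 8.3]
grip_width: 0.617
grip_force: 44.1
```

Emit:
{"api": "step_arm", "payload": {
  "commands": "0.65 0 0 0 0 0 0;0.7 0 0 0 0 0 0;0.8 0 0 0 0 0 0;1 0 0 0 0 0 0;1 0 0 0 0 0 0;1 0 0 0 0 0 0;1 0 0 0 0 0 0;1 0 0 -2 0 0 0;1 0 0 -5 0 0 0;1 0 0 -9 0 0 0;1 0 0 -13 0 0 0;1 0 0 -16 0 0 0;1 0 0 -16 0 0 0;1 0 0 -16 0 0 0"
}}

```text
time_s: 8.42
eef_pos: [426.9, 295.3, 238.5]
ee_rot: [-0.001, 1.0, -0.024, 0.001]
force: [-0.1, -0.0, -0.5]
grip_width: 1.003
grip_force: 0.0
```

```bash
python3 - <<'E'
from h import *
s=sense(); print(s["eef_pos"].round(2),s["joints"].round(2))
print(go(502.5,86.5,s["eef_pos"][2],-0.048))
l="jar"
capture("side")
t=[t for t in trace("side",l)]; print([(q["score"],np.round(q["rect"])) for q in t], proj("side",[427,295,55]))
E
```

```text
[426.9  295.34 238.46] [0.38 0.31 1.53 0.   1.3  2.  ]
(array([ 8.55, 20.5 , -0.  ]), array([-3.000e-03, -1.000e-03,  1.571e+00]))
[(0.71, array([255., 353.,  41.,  83.])), (0.68, array([407., 178.,  53.,  88.])), (0.57, array([377., 319.,  62., 107.]))] [[257.45504627 353.08946823]]
```

Emit:
{"api": "step_arm", "payload": {
  "commands": "1 8.55 20.5 0 0 0 -1.571;1 8.55 20.5 0 0 0 -1.571;1 8.55 20.5 0 0 0 -1.571;1 8.55 20.5 0 0 0 -1.571;1 8.55 20.5 0 0 0 -1.571;1 8.55 20.5 0 0 0 -1.571;1 8.55 20.5 0 0 0 -1.571;1 8.55 20.5 0 0 0 -1.571;1 8.55 20.5 0 0 0 -1.571;1 8.55 20.5 0 0 0 -1.571;1 8.55 20.5 0 0 0 -1.571;1 8.55 20.5 0 0 0 -1.571;1 8.55 20.5 0 0 0 -1.571;1 8.55 20.5 0 0 0 -1.571;1 8.55 20.5 0 0 0 -1.571;1 8.55 20.5 0 0 0 -1.571;1 8.55 20.5 0 0 0 -1.571"
}}

```text
time_s: 9.93
eef_pos: [501.9, 86.3, 236.5]
ee_rot: [-0.001, 0.724, 0.689, -0.0]
force: [-0.6, 0.6, 0.4]
grip_width: 1.0
grip_force: 0.0
```

```bash
python3 - <<'E'
from h import *
s=sense(); print(s["eef_pos"].round(2),s["joints"].round(2))
print(go(502.5,86.5,84,-0.048))
E
```

```text
[501.86  86.26 236.53] [-0.06  0.29  1.56  0.    1.29 -0.01]
(array([ 0.03,  0.09, 15.25]), array([-0.001, -0.   , -0.001]))
```

Emit:
{"api": "step_arm", "payload": {
  "commands": "1 0 0.05 4 0 0 0;1 0 0.05 8 0 0 0;1 0 0.05 11 0 0 0;1 0 0.05 13 0 0 0;1 0 0.05 14.5 0 0 0;1 0 0.05 15.3 0 0 0;1 0 0.05 15.3 0 0 0;1 0 0.05 15.3 0 0 0;0.8 0 0.05 15.3 0 0 0;0.7 0 0.05 15.3 0 0 0;0.6 0 0.05 15.3 0 0 0;0.5 0 0.05 15.3 0 0 0;0.4 0 0.05 15.3 0 0 0;0.3 0 0.05 15.3 0 0 0;0.3 0 0.05 15.3 0 0 0;0.3 0 0.05 15.3 0 0 0;0.3 0 0.05 15.3 0 0 0;0.3 0 0.05 15.3 0 0 0;0.3 0 0.05 15.3 0 0 0",
  "newtons": 40
}}

```text
time_s: 11.52
eef_pos: [502.8, 86.3, 85.2]
ee_rot: [0.0, 0.724, 0.69, 0.0]
force: [-1.3, 0.3, 5.8]
grip_width: 0.525
grip_force: 39.8
```

```bash
python3 - <<'E'
from h import *
s=sense(); print(s["eef_pos"].round(2))
print(go(511,360,s["eef_pos"][2],-0.048))
E
```

```text
[502.84  86.28  85.16]
(array([27.38, -0.5 ,  0.  ]), array([ 0.001, -0.   , -0.   ]))
```

Emit:
{"api": "step_arm", "payload": {
  "commands": "0.3 0 0 -2 0 0 0;0.3 0 0 -5 0 0 0;0.3 0 0 -9 0 0 0;0.3 0 0 -13 0 0 0;0.3 2 0 -15 0 0 0;0.3 5 0 -15 0 0 0;0.3 9 0 -15 0 0 0;0.3 13 0 -15 0 0 0;0.3 17 0 -15 0 0 0;0.3 21 -0.3 -15 0 0 0;0.3 24.5 -0.5 -15 0 0 0;0.3 26.5 -0.5 -15 0 0 0;0.3 27.38 -0.5 -14 0 0 0;0.3 27.38 -0.5 -11 0 0 0;0.3 27.38 -0.5 -7.5 0 0 0;0.3 27.38 -0.5 -4.5 0 0 0;0.3 27.38 -0.5 -2.5 0 0 0;0.3 27.38 -0.5 -1.2 0 0 0;0.3 27.38 -0.5 -1 0 0 0;0.3 27.38 -0.5 -1 0 0 0"
}}

```text
time_s: 13.18
eef_pos: [510.5, 359.2, 93.5]
ee_rot: [-0.0, 0.724, 0.69, -0.001]
force: [-0.0, -0.8, -2.0]
grip_width: 0.525
grip_force: 41.6
```

Emit:
{"api": "step_arm", "payload": {
  "commands": "0.3 0 0 0 0 0 0;0.3 0 0 0 0 0 0;0.3 0 0 0 0 0 0;0.3 0 0 0 0 0 0"
}}

```text
time_s: 13.52
eef_pos: [511.0, 360.0, 95.0]
ee_rot: [0.0, 0.724, 0.69, 0.001]
force: [0.3, -0.4, -2.8]
grip_width: 0.53
grip_force: 41.6
```

Emit:
{"api": "step_arm", "payload": {
  "commands": "0.3 0 0 0.4 0 0 0;0.3 0 0 0.8 0 0 0;0.3 0 0 1.02 0 0 0;0.3 0 0 1.07 0 0 0;0.3 0 0 1.07 0 0 0;0.3 0 0 1.07 0 0 0;0.55 0 0 1.07 0 0 0;0.6 0 0 1.07 0 0 0;0.7 0 0 1.07 0 0 0;1 0 0 1.07 0 0 0;1 0 0 1.07 0 0 0;1 0 0 1.07 0 0 0;1 0 0 1.07 0 0 0;1 0 0 -1 0 0 0;1 0 0 -4 0 0 0;1 0 0 -8 0 0 0;1 0 0 -12 0 0 0;1 0 0 -15 0 0 0;1 0 0 -15 0 0 0;1 0 0 -15 0 0 0"
}}

```text
time_s: 15.18
eef_pos: [511.1, 360.2, 245.8]
ee_rot: [0.001, 0.724, 0.69, 0.002]
force: [0.8, 0.3, -0.6]
grip_width: 0.997
grip_force: 0.0
```

```bash
python3 - <<'E'
from h import *
s=sense(); print(s["eef_pos"].round(2))
print(go(496.5,-37.5,s["eef_pos"][2],-0.048))
E
```

```text
[511.08 360.16 245.78]
(array([-39.79,   0.45,  -0.06]), array([ 0.003, -0.002,  0.   ]))
```

Next, the can.

Emit:
{"api": "step_arm", "payload": {
  "commands": "1 -39.79 0.45 0 0 0 0;1 -39.79 0.45 0 0 0 0;1 -39.79 0.45 0 0 0 0;1 -39.79 0.45 0 0 0 0;1 -39.79 0.45 0 0 0 0;1 -39.79 0.45 0 0 0 0;1 -39.79 0.45 0 0 0 0;1 -39.79 0.45 0 0 0 0;1 -39.79 0.45 0 0 0 0;1 -39.79 0.45 0 0 0 0;1 -39.79 0.45 0 0 0 0;1 -39.79 0.45 0 0 0 0;1 -39.79 0.45 0 0 0 0;1 -39.79 0.45 0 0 0 0;1 -39.79 0.45 0 0 0 0;1 -39.79 0.45 0 0 0 0"
}}

```text
time_s: 16.52
eef_pos: [496.1, -36.8, 244.1]
ee_rot: [-0.0, 0.723, 0.69, -0.0]
force: [0.1, -0.3, -0.0]
grip_width: 0.999
grip_force: 0.0
```

```bash
python3 - <<'E'
from h import *
s=sense(); print(s["eef_pos"].round(2),s["joints"].round(2))
print(go(496.5,-37.5,95,-0.048))
E
```

```text
[496.12 -36.84 244.13] [-0.31  0.26  1.58  0.    1.3  -0.26]
(array([-0.07,  0.05, 14.91]), array([-0.   , -0.   ,  0.001]))
```

Emit:
{"api": "step_arm", "payload": {
  "commands": "1 -0.06 0.05 4 0 0 0;1 -0.06 0.05 8 0 0 0;1 -0.06 0.05 11 0 0 0;1 -0.06 0.05 13 0 0 0;1 -0.06 0.05 14.3 0 0 0;1 -0.06 0.05 14.9 0 0 0;1 -0.06 0.05 14.9 0 0 0;1 -0.06 0.05 14.9 0 0 0;0.8 -0.06 0.05 14.9 0 0 0;0.7 -0.06 0.05 14.9 0 0 0;0.6 -0.06 0.05 14.9 0 0 0;0.5 -0.06 0.05 14.9 0 0 0;0.4 -0.06 0.05 14.9 0 0 0;0.35 -0.06 0.05 14.9 0 0 0;0.35 -0.06 0.05 14.9 0 0 0;0.35 -0.06 0.05 14.9 0 0 0;0.35 -0.06 0.05 14.9 0 0 0;0.35 -0.06 0.05 14.9 0 0 0;0.35 -0.06 0.05 14.9 0 0 0",
  "newtons": 40
}}

```text
time_s: 18.1
eef_pos: [496.9, -38.4, 96.2]
ee_rot: [0.001, 0.724, 0.69, 0.0]
force: [-1.0, 0.5, 6.9]
grip_width: 0.57
grip_force: 40.9
```

```bash
python3 - <<'E'
from h import *
s=sense(); print(s["eef_pos"].round(2))
print(go(602,305,s["eef_pos"][2],-0.048))
E
```

```text
[496.86 -38.43  96.23]
(array([34.81,  8.85, -0.  ]), array([ 0.001,  0.   , -0.   ]))
```

Emit:
{"api": "step_arm", "payload": {
  "commands": "0.35 0 0 -2 0 0 0;0.35 0 0 -5 0 0 0;0.35 0 0 -9 0 0 0;0.35 0 0 -13 0 0 0;0.35 2 0 -15 0 0 0;0.35 5 1 -15.5 0 0 0;0.35 8.7 2 -15.5 0 0 0;0.35 12.5 3 -15.5 0 0 0;0.35 16.3 4 -15.5 0 0 0;0.35 20 5 -15.5 0 0 0;0.35 23.7 6 -15.5 0 0 0;0.35 27.4 7 -15.5 0 0 0;0.35 31 8 -15.5 0 0 0;0.35 33.8 8.6 -15.5 0 0 0;0.35 34.81 8.85 -15 0 0 0;0.35 34.81 8.85 -12 0 0 0;0.35 34.81 8.85 -9 0 0 0;0.35 34.81 8.85 -6 0 0 0;0.35 34.81 8.85 -4 0 0 0;0.35 34.81 8.85 -3 0 0 0"
}}

```text
time_s: 19.77
eef_pos: [600.4, 304.2, 121.7]
ee_rot: [-0.001, 0.724, 0.69, -0.003]
force: [-0.5, -0.0, -2.9]
grip_width: 0.569
grip_force: 42.5
```

Emit:
{"api": "step_arm", "payload": {
  "commands": "0.35 0 0 0.7 0 0 0;0.35 0 0 1.5 0 0 0;0.35 0 0 2 0 0 0;0.35 0 0 2 0 0 0;0.35 0 0 2 0 0 0;0.35 0 0 2 0 0 0"
}}

```text
time_s: 20.27
eef_pos: [602.1, 305.3, 106.2]
ee_rot: [0.0, 0.724, 0.69, 0.001]
force: [0.2, -0.4, -2.0]
grip_width: 0.57
grip_force: 42.5
```

Emit:
{"api": "step_arm", "payload": {
  "commands": "0.35 0 0 0.4 0 0 0;0.35 0 0 0.8 0 0 0;0.35 0 0 1.04 0 0 0;0.35 0 0 1.1 0 0 0;0.35 0 0 1.1 0 0 0;0.35 0 0 1.1 0 0 0;0.6 0 0 1.1 0 0 0;0.65 0 0 1.1 0 0 0;0.75 0 0 1.1 0 0 0;1 0 0 1.1 0 0 0;1 0 0 1.1 0 0 0;1 0 0 1.1 0 0 0;1 0 0 1.1 0 0 0;1 0 0 -1 0 0 0;1 0 0 -4 0 0 0;1 0 0 -8 0 0 0;1 0 0 -12 0 0 0;1 0 0 -14 0 0 0;1 0 0 -14 0 0 0;1 0 0 -14 0 0 0"
}}

```text
time_s: 21.93
eef_pos: [601.9, 305.2, 246.2]
ee_rot: [0.0, 0.724, 0.69, 0.001]
force: [0.7, 0.3, -0.9]
grip_width: 1.0
grip_force: 0.0
```

```bash
python3 - <<'E'
from h import *
s=sense(); print(s["eef_pos"].round(2),s["joints"].round(2))
print(go(500.5,25.5,s["eef_pos"][2],1.523))
im=capture("top"); cv2.imwrite("pics/t2.png",im[:,:,::-1])
im=capture("side"); cv2.imwrite("pics/s2.png",im[:,:,::-1])
for n in CM: print(n,[(back(n,r["xy"],4).round(1),r["score"]) for r in spot_point(n,"contactor")],[(back(n,r["xy"],4).round(1),r["score"]) for r in spot_point(n,"kit_tray")])
E
```

```text
[601.89 305.21 246.18] [0.3  0.66 0.97 0.   1.51 0.34]
(array([-28.42,  -8.79,  -0.04]), array([ 1.000e-03, -2.000e-03,  1.571e+00]))
top [(array([[503.7,  32.5]]), 0.79)] [(array([[ 531.3, -344.6]]), 0.94)]
side [(array([[500. ,  26.6]]), 0.87)] [(array([[ 528.8, -340.9]]), 0.71)]
```

View pics/t2.png

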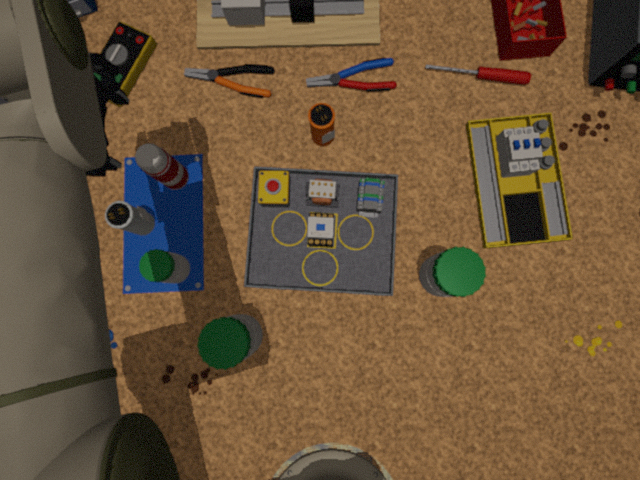

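View pics/s2.png

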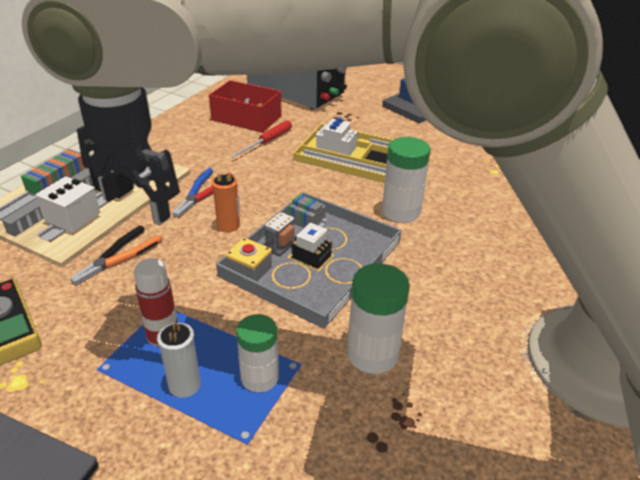

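The can (160,165), capacitor (125,215) and jar (160,267) all stand on the mat. The contactor is at (321,230), with all three circles empty.

Emit:
{"api": "step_arm", "payload": {
  "commands": "1 -28 -8.79 0 0 0 1.571;1 -28 -8.79 0 0 0 1.571;1 -28 -8.79 0 0 0 1.571;1 -28 -8.79 0 0 0 1.571;1 -28 -8.79 0 0 0 1.571;1 -28 -8.79 0 0 0 1.571;1 -28 -8.79 0 0 0 1.571;1 -28 -8.79 0 0 0 1.571;1 -28 -8.79 0 0 0 1.571;1 -28 -8.79 0 0 0 1.571;1 -28 -8.79 0 0 0 1.571;1 -28 -8.79 0 0 0 1.571;1 -28 -8.79 0 0 0 1.571;1 -28 -8.79 0 0 0 1.571;1 -28 -8.79 0 0 0 1.571;1 -28 -8.79 0 0 0 1.571;1 -28 -8.79 0 0 0 1.571;1 -28 -8.79 0 0 0 1.571"
}}

```text
time_s: 23.73
eef_pos: [500.5, 29.7, 245.2]
ee_rot: [-0.0, 1.0, -0.024, -0.0]
force: [-0.1, 0.0, -0.1]
grip_width: 0.996
grip_force: 0.0
```

```bash
python3 - <<'E'
from h import *
s=sense(); print(s["eef_pos"].round(2),s["joints"].round(2))
im=cv2.imread("pics/t2.png")[:,:,::-1].astype(int); r=im[200:260,295:350]
for nm,m in(("white",(r.min(2)>150)),("blue",(r[...,2]>r[...,0]+50))):
    m=m.astype(np.uint8); k=max(cv2.findContours(m,0,2)[0],key=cv2.contourArea)[:,0]+[295,200]
    print(nm,cv2.minAreaRect(back("top",k,61).astype(np.float32)))
print(go(501,26.5,44,1.523))
E
```

```text
[500.45  29.68 245.25] [-0.17  0.26  1.57 -0.    1.31  1.44]
white ((485.1835632324219, 7.022517204284668), (0.0, 0.0), 0.0)
blue ((499.9410095214844, 25.53728485107422), (8.820582389831543, 12.252610206604004), 0.6251364946365356)
(array([ 0.07,  0.31, 20.12]), array([0.   , 0.   , 0.001]))
```

Emit:
{"api": "step_arm", "payload": {
  "commands": "1 0 0.36 4 0 0 0;1 0 0.36 8 0 0 0;1 0 0.36 12 0 0 0;1 0 0.36 15 0 0 0;1 0 0.36 17.5 0 0 0;1 0 0.36 19 0 0 0;1 0 0.36 20.1 0 0 0;1 0 0.36 20.1 0 0 0;1 0 0.36 20.1 0 0 0;0.8 0 0.36 20.1 0 0 0;0.7 0 0.36 20.1 0 0 0;0.6 0 0.36 20.1 0 0 0;0.5 0 0.36 20.1 0 0 0;0.4 0 0.36 20.1 0 0 0;0.3 0 0.36 20.1 0 0 0;0.3 0 0.36 20.1 0 0 0;0.3 0 0.36 20.1 0 0 0;0.3 0 0.36 20.1 0 0 0;0.3 0 0.36 20.1 0 0 0;0.3 0 0.36 20.1 0 0 0",
  "newtons": 40
}}

```text
time_s: 25.4
eef_pos: [500.7, 26.0, 45.1]
ee_rot: [0.0, 1.0, -0.024, 0.001]
force: [-2.3, -0.9, 6.4]
grip_width: 0.518
grip_force: 41.3
```

```bash
python3 - <<'E'
from h import *
s=sense(); print(s["eef_pos"].round(2))
print(go(529,-347,s["eef_pos"][2],1.681))
E
```

```text
[500.68  26.    45.12]
(array([4.620e+00, 3.712e+01, 1.000e-02]), array([ 0.   , -0.001, -0.158]))
```

Emit:
{"api": "step_arm", "payload": {
  "commands": "0.3 0 0 -2 0 0 0;0.3 0 0 -5 0 0 0;0.3 0 0 -9 0 0 0;0.3 0 0 -13 0 0 0;0.3 0.5 2 -16.5 0 0 0;0.3 1 5 -18 0 0 0;0.3 1.5 9 -18 0 0 -0.03;0.3 2 13 -18 0 0 -0.06;0.3 2.5 17 -18 0 0 -0.1;0.3 3 21 -18 0 0 -0.13;0.3 3.5 25 -18 0 0 -0.158;0.3 4 29 -18 0 0 -0.158;0.3 4.3 32.7 -18 0 0 -0.158;0.3 4.6 35.6 -18 0 0 -0.158;0.3 4.62 37.1 -18 0 0 -0.158;0.3 4.62 37.1 -16 0 0 -0.158;0.3 4.62 37.1 -13 0 0 -0.158;0.3 4.62 37.1 -10 0 0 -0.158;0.3 4.62 37.1 -8 0 0 -0.158;0.3 4.62 37.1 -8 0 0 -0.158"
}}

```text
time_s: 27.07
eef_pos: [526.8, -345.1, 119.4]
ee_rot: [-0.003, 0.998, 0.055, -0.003]
force: [-1.0, -0.9, -1.6]
grip_width: 0.525
grip_force: 41.7
```

Emit:
{"api": "step_arm", "payload": {
  "commands": "0.3 0 0 0 0 0 0;0.3 0 0 0 0 0 0;0.3 0 0 0 0 0 0;0.3 0 0 0 0 0 0"
}}

```text
time_s: 27.4
eef_pos: [529.0, -347.1, 125.9]
ee_rot: [0.001, 0.998, 0.055, 0.001]
force: [0.1, -0.8, -2.2]
grip_width: 0.522
grip_force: 41.7
```

```bash
python3 - <<'E'
from h import *
s=sense(); print(s["eef_pos"].round(2),s["grip_width"],s["force"])
im=capture("top"); cv2.imwrite("pics/t3.png",cv2.resize(im[100:260,440:600],None,fx=3.5,fy=3.5)[:,:,::-1])
im=capture("side"); cv2.imwrite("pics/s3.png",cv2.resize(im[90:250,270:470],None,fx=3,fy=3)[:,:,::-1])
E
```

```text
[ 529.02 -347.06  125.92] 0.522024517022483 [ 0.14422775 -0.78225198 -2.15091058]
```

View pics/t3.png

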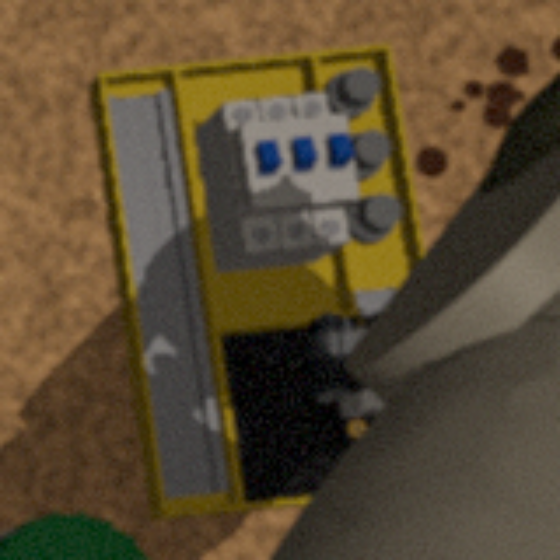

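View pics/s3.png

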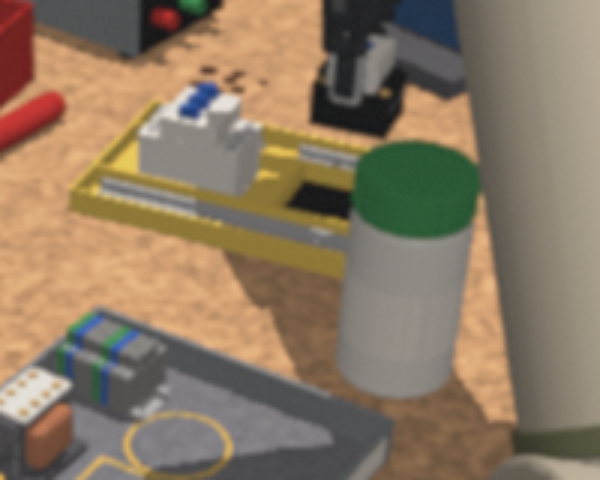

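```bash
python3 - <<'E'
from h import *
im=cv2.imread("pics/t2.png")[:,:,::-1].astype(int)
m=((im.max(2)<60)).astype(np.uint8); m[:185]=0;m[255:]=0;m[:,:490]=0;m[:,570:]=0
k=max(cv2.findContours(m,0,2)[0],key=cv2.contourArea)[:,0]
b=cv2.boxPoints(cv2.minAreaRect(k.astype(np.float32))); print(b)
a=0.11; ax=np.array([np.cos(a),np.sin(a)]); ay=np.array([-ax[1],ax[0]])
c=np.array([529,-347])
lo,hi=back("top",k,20),back("top",k,4)
f=lambda P,u,q:np.percentile((P-c)@u,q)
print("x: near wall",f(lo,ax,1),"far",f(hi,ax,99)," y: left",f(lo,ay,99),"right",f(hi,ay,1))
E
```

```text
[[503.2     195.39998]
 [539.74    190.17998]
 [546.66    238.61998]
 [510.12    243.83998]]
x: near wall -45.150168571048425 far 45.67591276304428  y: left 34.06849335394918 right -40.465216651192804
```

Emit:
{"api": "step_arm", "payload": {
  "commands": "0.3 0 0.25 2 0 0 0;0.3 0 0.25 4 0 0 0;0.3 0 0.25 5.5 0 0 0;0.3 0 0.25 6.5 0 0 0;0.3 0 0.25 7.2 0 0 0;0.3 0 0.25 7.6 0 0 0;0.3 0 0.25 7.9 0 0 0;0.3 0 0.25 8.05 0 0 0;0.3 0 0.25 8.05 0 0 0;0.3 0 0.25 8.05 0 0 0;0.3 0 0.25 8.05 0 0 0"
}}

```text
time_s: 28.42
eef_pos: [529.2, -349.5, 45.2]
ee_rot: [0.001, 0.998, 0.055, 0.001]
force: [-2.7, 1.7, 5.9]
grip_width: 0.522
grip_force: 42.8
```

Emit:
{"api": "step_arm", "payload": {
  "commands": "0.55 0 0 0 0 0 0;0.6 0 0 0 0 0 0;0.7 0 0 0 0 0 0;0.9 0 0 0 0 0 0;1 0 0 0 0 0 0;1 0 0 0 0 0 0;1 0 0 0 0 0 0;1 0 0 -2 0 0 0;1 0 0 -5 0 0 0;1 0 0 -9 0 0 0;1 0 0 -13 0 0 0;1 0 0 -17 0 0 0;1 0 0 -20 0 0 0;1 0 0 -20 0 0 0;1 0 0 -20 0 0 0;1 0 0 -20 0 0 0"
}}

```text
time_s: 29.75
eef_pos: [528.5, -348.9, 242.5]
ee_rot: [-0.001, 0.998, 0.055, -0.001]
force: [0.8, -0.6, -0.7]
grip_width: 1.001
grip_force: 0.0
```

```bash
python3 - <<'E'
from h import *
s=sense(); print(s["eef_pos"].round(2),s["joints"].round(2))
print(go(602.1,305.3,s["eef_pos"][2],-0.048))
im=capture("side"); cv2.imwrite("pics/s4.png",cv2.resize(im[90:250,270:470],None,fx=3,fy=3)[:,:,::-1])
E
```

```text
[ 528.51 -348.94  242.5 ] [-0.77  0.56  1.14 -0.    1.44  0.69]
(array([ 14.48, -64.22,   0.08]), array([-0.002, -0.   , -1.413]))
```

View pics/s4.png

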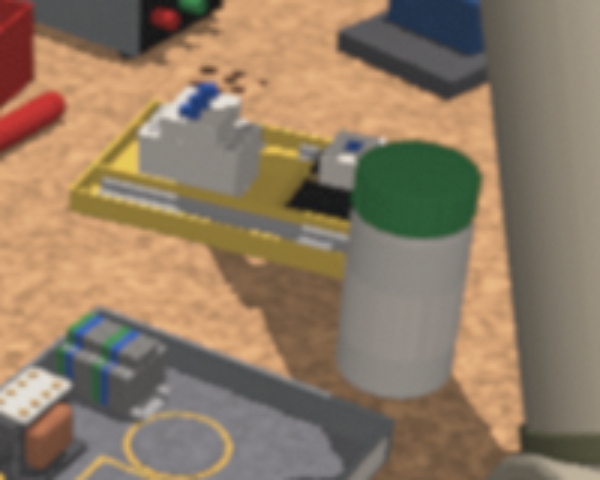

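Emit:
{"api": "step_arm", "payload": {
  "commands": "1 14.48 -64.22 0 0 0 -1.413;1 14.48 -64.22 0 0 0 -1.413;1 14.48 -64.22 0 0 0 -1.413;1 14.48 -64.22 0 0 0 -1.413;1 14.48 -64.22 0 0 0 -1.413;1 14.48 -64.22 0 0 0 -1.413;1 14.48 -64.22 0 0 0 -1.413;1 14.48 -64.22 0 0 0 -1.413;1 14.48 -64.22 0 0 0 -1.413;1 14.48 -64.22 0 0 0 -1.413;1 14.48 -64.22 0 0 0 -1.413;1 14.48 -64.22 0 0 0 -1.413;1 14.48 -64.22 0 0 0 -1.413;1 14.48 -64.22 0 0 0 -1.413;1 14.48 -64.22 0 0 0 -1.413;1 14.48 -64.22 0 0 0 -1.413;1 14.48 -64.22 0 0 0 -1.413;1 14.48 -64.22 0 0 0 -1.413;1 14.48 -64.22 0 0 0 -1.413;1 14.48 -64.22 0 0 0 -1.413"
}}

```text
time_s: 31.47
eef_pos: [602.5, 303.8, 243.2]
ee_rot: [-0.0, 0.724, 0.689, -0.001]
force: [0.4, -0.7, 0.0]
grip_width: 0.994
grip_force: 0.0
```

```bash
python3 - <<'E'
from h import *
s=sense(); print(s["eef_pos"].round(2),s["joints"].round(2))
print(go(602.1,305.3,s["eef_pos"][2],-0.048))
im=capture("top"); cv2.imwrite("pics/t4.png",cv2.resize(im[100:260,440:600],None,fx=3.5,fy=3.5)[:,:,::-1])
r=im[185:250,495:560].astype(int); m=(r[...,2]>r[...,0]+40).astype(np.uint8)
k=max(cv2.findContours(m,0,2)[0],key=cv2.contourArea)[:,0]+[495,185]; print(back("top",k.mean(0),61))
E
```

```text
[602.49 303.78 243.24] [ 0.29  0.67  0.97 -0.    1.51  0.34]
(array([ 0.15, -0.05, -0.  ]), array([-0.001,  0.001, -0.001]))
[[ 528.12613581 -349.0331852 ]]
```

View pics/t4.png

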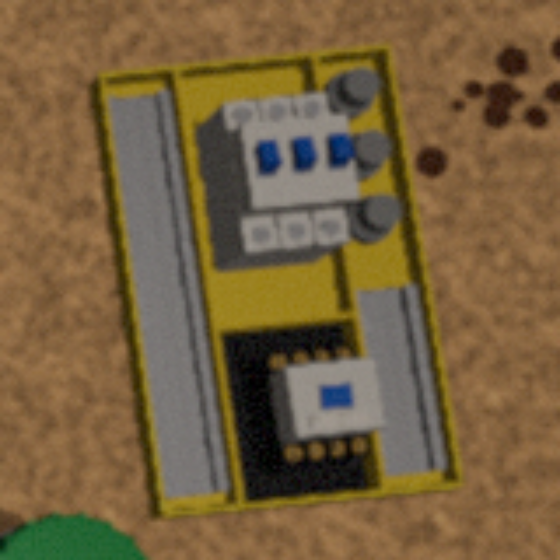

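The contactor sits inside the black compartment at crop position (325,405). Its tab back-projects to (528,-349), about 1 mm from the compartment centre. Next I'll return the can.

Emit:
{"api": "step_arm", "payload": {
  "commands": "1 0.06 -0.05 4 0 0 0;1 0.06 -0.05 8 0 0 0;1 0.06 -0.05 11 0 0 0;1 0.06 -0.05 13 0 0 0;1 0.06 -0.05 14.3 0 0 0;1 0.06 -0.05 14.8 0 0 0;1 0.06 -0.05 14.8 0 0 0;1 0.06 -0.05 14.8 0 0 0;0.8 0.06 -0.05 14.8 0 0 0;0.7 0.06 -0.05 14.8 0 0 0;0.6 0.06 -0.05 14.8 0 0 0;0.5 0.06 -0.05 14.8 0 0 0;0.4 0.06 -0.05 14.8 0 0 0;0.35 0.06 -0.05 14.8 0 0 0;0.35 0.06 -0.05 14.8 0 0 0;0.35 0.06 -0.05 14.8 0 0 0;0.35 0.06 -0.05 14.8 0 0 0;0.35 0.06 -0.05 14.8 0 0 0;0.35 0.06 -0.05 14.8 0 0 0",
  "newtons": 40
}}

```text
time_s: 33.1
eef_pos: [602.1, 305.9, 97.0]
ee_rot: [0.0, 0.724, 0.69, 0.001]
force: [-2.5, 0.3, 5.7]
grip_width: 0.569
grip_force: 41.4
```

```bash
python3 - <<'E'
from h import *
s=sense(); p=s["eef_pos"]; print(p.round(2))
# offset of the can in hand: placed at TCP (602.1,305.3), grasp on tray at (496.9,-38.4)
print(go(496.9+p[0]-602.1,-38.4+p[1]-305.3,p[2],-0.048))
E
```

```text
[602.11 305.86  97.02]
(array([-3.483e+01, -8.860e+00, -3.000e-02]), array([ 0.001, -0.001,  0.   ]))
```

Emit:
{"api": "step_arm", "payload": {
  "commands": "0.35 0 0 -2 0 0 0;0.35 0 0 -5 0 0 0;0.35 0 0 -9 0 0 0;0.35 0 0 -13 0 0 0;0.35 -2 0 -15 0 0 0;0.35 -5 -1 -15.5 0 0 0;0.35 -8.7 -2 -15.5 0 0 0;0.35 -12.5 -3 -15.5 0 0 0;0.35 -16.3 -4 -15.5 0 0 0;0.35 -20 -5 -15.5 0 0 0;0.35 -23.7 -6 -15.5 0 0 0;0.35 -27.4 -7 -15.5 0 0 0;0.35 -31 -8 -15.5 0 0 0;0.35 -33.8 -8.6 -15.5 0 0 0;0.35 -34.83 -8.86 -15 0 0 0;0.35 -34.83 -8.86 -12 0 0 0;0.35 -34.83 -8.86 -9 0 0 0;0.35 -34.83 -8.86 -6 0 0 0;0.35 -34.83 -8.86 -4 0 0 0;0.35 -34.83 -8.86 -3 0 0 0"
}}

```text
time_s: 34.77
eef_pos: [495.5, -37.2, 123.0]
ee_rot: [-0.002, 0.724, 0.69, -0.001]
force: [-0.0, 0.2, -1.7]
grip_width: 0.569
grip_force: 42.3
```

Emit:
{"api": "step_arm", "payload": {
  "commands": "0.35 0 0 0.7 0 0 0;0.35 0 0 1.5 0 0 0;0.35 0 0 2 0 0 0;0.35 0 0 2 0 0 0;0.35 0 0 2 0 0 0;0.35 0 0 2 0 0 0"
}}

```text
time_s: 35.27
eef_pos: [497.1, -38.1, 106.5]
ee_rot: [0.001, 0.724, 0.69, 0.0]
force: [-0.2, 0.5, -1.5]
grip_width: 0.571
grip_force: 42.3
```

Down 8.5 mm, release, rise.

Emit:
{"api": "step_arm", "payload": {
  "commands": "0.35 0 0 0.3 0 0 0;0.35 0 0 0.6 0 0 0;0.35 0 0 0.8 0 0 0;0.35 0 0 0.87 0 0 0;0.35 0 0 0.87 0 0 0;0.35 0 0 0.87 0 0 0;0.6 0 0 0.87 0 0 0;0.65 0 0 0.87 0 0 0;0.75 0 0 0.87 0 0 0;1 0 0 0.87 0 0 0;1 0 0 0.87 0 0 0;1 0 0 0.87 0 0 0;1 0 0 0.87 0 0 0;1 0 0 -1 0 0 0;1 0 0 -4 0 0 0;1 0 0 -8 0 0 0;1 0 0 -12 0 0 0;1 0 0 -14 0 0 0;1 0 0 -14 0 0 0;1 0 0 -14 0 0 0"
}}

```text
time_s: 36.93
eef_pos: [496.9, -38.1, 246.3]
ee_rot: [0.001, 0.724, 0.69, 0.0]
force: [-0.1, -0.6, 0.3]
grip_width: 0.999
grip_force: 0.0
```

```bash
python3 - <<'E'
from h import *
s=sense(); p=s["eef_pos"]; print(p.round(2))
print(go(511,360,p[2],-0.048))
E
```

```text
[496.85 -38.06 246.29]
(array([ 3.983e+01, -5.000e-01, -2.000e-02]), array([ 0.002,  0.   , -0.   ]))
```

Emit:
{"api": "step_arm", "payload": {
  "commands": "1 39.83 -0.5 0 0 0 0;1 39.83 -0.5 0 0 0 0;1 39.83 -0.5 0 0 0 0;1 39.83 -0.5 0 0 0 0;1 39.83 -0.5 0 0 0 0;1 39.83 -0.5 0 0 0 0;1 39.83 -0.5 0 0 0 0;1 39.83 -0.5 0 0 0 0;1 39.83 -0.5 0 0 0 0;1 39.83 -0.5 0 0 0 0;1 39.83 -0.5 0 0 0 0;1 39.83 -0.5 0 0 0 0;1 39.83 -0.5 0 0 0 0;1 39.83 -0.5 0 0 0 0;1 39.83 -0.5 0 0 0 0;1 39.83 -0.5 0 0 0 0;1 39.83 -0.5 0 0 0 0"
}}

```text
time_s: 38.35
eef_pos: [511.0, 359.5, 246.0]
ee_rot: [0.0, 0.724, 0.69, 0.0]
force: [0.1, -0.0, -0.2]
grip_width: 1.001
grip_force: 0.0
```

```bash
python3 - <<'E'
from h import *
s=sense(); p=s["eef_pos"]; print(p.round(2))
print(go(511,360,84.5,-0.048))
E
```

```text
[511.01 359.49 245.96]
(array([ 5.000e-02, -1.000e-02,  1.615e+01]), array([ 0.   , -0.   , -0.001]))
```

Emit:
{"api": "step_arm", "payload": {
  "commands": "1 0 0 4 0 0 0;1 0 0 8 0 0 0;1 0 0 12 0 0 0;1 0 0 14 0 0 0;1 0 0 15.5 0 0 0;1 0 0 16.1 0 0 0;1 0 0 16.1 0 0 0;1 0 0 16.1 0 0 0;0.8 0 0 16.1 0 0 0;0.7 0 0 16.1 0 0 0;0.6 0 0 16.1 0 0 0;0.5 0 0 16.1 0 0 0;0.4 0 0 16.1 0 0 0;0.3 0 0 16.1 0 0 0;0.3 0 0 16.1 0 0 0;0.3 0 0 16.1 0 0 0;0.3 0 0 16.1 0 0 0;0.3 0 0 16.1 0 0 0;0.3 0 0 16.1 0 0 0",
  "newtons": 40
}}

```text
time_s: 39.93
eef_pos: [511.0, 360.3, 85.8]
ee_rot: [0.0, 0.724, 0.69, 0.001]
force: [-2.0, -0.4, 6.0]
grip_width: 0.526
grip_force: 40.1
```

```bash
python3 - <<'E'
from h import *
s=sense(); p=s["eef_pos"]; print(p.round(2),s["grip_width"])
print(go(502.8+p[0]-511,86.3+p[1]-360,p[2],-0.048))
E
```

```text
[511.  360.3  85.8] 0.5256717860013034
(array([-2.738e+01,  4.900e-01, -2.000e-02]), array([ 0.001, -0.001,  0.   ]))
```

Emit:
{"api": "step_arm", "payload": {
  "commands": "0.3 0 0 -2 0 0 0;0.3 0 0 -5 0 0 0;0.3 0 0 -9 0 0 0;0.3 0 0 -13 0 0 0;0.3 -2 0 -15 0 0 0;0.3 -5 0 -15 0 0 0;0.3 -9 0 -15 0 0 0;0.3 -13 0 -15 0 0 0;0.3 -17 0.3 -15 0 0 0;0.3 -21 0.5 -15 0 0 0;0.3 -24.5 0.5 -15 0 0 0;0.3 -26.5 0.5 -15 0 0 0;0.3 -27.38 0.5 -15 0 0 0;0.3 -27.38 0.5 -12 0 0 0;0.3 -27.38 0.5 -8.5 0 0 0;0.3 -27.38 0.5 -5 0 0 0;0.3 -27.38 0.5 -3 0 0 0;0.3 -27.38 0.5 -2 0 0 0;0.3 -27.38 0.5 -1.2 0 0 0;0.3 -27.38 0.5 -1.2 0 0 0"
}}

```text
time_s: 41.6
eef_pos: [502.5, 86.7, 96.2]
ee_rot: [-0.0, 0.724, 0.69, -0.0]
force: [-0.1, 1.0, -2.3]
grip_width: 0.523
grip_force: 41.8
```

Emit:
{"api": "step_arm", "payload": {
  "commands": "0.3 0 0 0 0 0 0;0.3 0 0 0 0 0 0;0.3 0 0 0 0 0 0;0.3 0 0 0 0 0 0"
}}

```text
time_s: 41.93
eef_pos: [503.1, 86.3, 97.6]
ee_rot: [0.001, 0.724, 0.69, 0.001]
force: [0.0, 0.5, -1.8]
grip_width: 0.522
grip_force: 41.8
```

Down 10.8 mm.

Emit:
{"api": "step_arm", "payload": {
  "commands": "0.3 0 0 0.4 0 0 0;0.3 0 0 0.8 0 0 0;0.3 0 0 1.03 0 0 0;0.3 0 0 1.1 0 0 0;0.3 0 0 1.1 0 0 0;0.3 0 0 1.1 0 0 0;0.55 0 0 1.1 0 0 0;0.6 0 0 1.1 0 0 0;0.7 0 0 1.1 0 0 0;1 0 0 1.1 0 0 0;1 0 0 1.1 0 0 0;1 0 0 1.1 0 0 0;1 0 0 1.1 0 0 0;1 0 0 -1 0 0 0;1 0 0 -4 0 0 0;1 0 0 -8 0 0 0;1 0 0 -12 0 0 0;1 0 0 -15 0 0 0;1 0 0 -15 0 0 0;1 0 0 -15 0 0 0"
}}

```text
time_s: 43.6
eef_pos: [503.1, 86.3, 247.9]
ee_rot: [0.001, 0.724, 0.69, 0.001]
force: [0.5, 0.6, -0.5]
grip_width: 0.998
grip_force: 0.0
```

```bash
python3 - <<'E'
from h import *
s=sense(); p=s["eef_pos"]; print(p.round(2),s["joints"].round(2))
print(go(426.8,295.2,p[2],1.523))
E
```

```text
[503.07  86.34 247.94] [-0.06  0.28  1.54  0.    1.32 -0.01]
(array([20.5 , -8.62, -0.03]), array([ 0.002, -0.002,  1.571]))
```

Emit:
{"api": "step_arm", "payload": {
  "commands": "1 20.5 -8.62 0 0 0 1.571;1 20.5 -8.62 0 0 0 1.571;1 20.5 -8.62 0 0 0 1.571;1 20.5 -8.62 0 0 0 1.571;1 20.5 -8.62 0 0 0 1.571;1 20.5 -8.62 0 0 0 1.571;1 20.5 -8.62 0 0 0 1.571;1 20.5 -8.62 0 0 0 1.571;1 20.5 -8.62 0 0 0 1.571;1 20.5 -8.62 0 0 0 1.571;1 20.5 -8.62 0 0 0 1.571;1 20.5 -8.62 0 0 0 1.571;1 20.5 -8.62 0 0 0 1.571;1 20.5 -8.62 0 0 0 1.571;1 20.5 -8.62 0 0 0 1.571;1 20.5 -8.62 0 0 0 1.571;1 20.5 -8.62 0 0 0 1.571;1 20.5 -8.62 0 0 0 1.571"
}}

```text
time_s: 45.1
eef_pos: [426.3, 295.2, 246.3]
ee_rot: [0.0, 1.0, -0.024, -0.0]
force: [-0.1, 0.5, -0.5]
grip_width: 1.002
grip_force: 0.0
```

```bash
python3 - <<'E'
from h import *
s=sense(); p=s["eef_pos"]; print(p.round(2),s["joints"].round(2))
print(go(426.8,295.2,78.5,1.523))
E
```

```text
[426.31 295.18 246.34] [0.38 0.3  1.52 0.   1.32 2.  ]
(array([ 6.000e-02, -1.000e-02,  1.678e+01]), array([0.   , 0.001, 0.   ]))
```

Emit:
{"api": "step_arm", "payload": {
  "commands": "1 0 0 4 0 0 0;1 0 0 8 0 0 0;1 0 0 12 0 0 0;1 0 0 14.5 0 0 0;1 0 0 16 0 0 0;1 0 0 16.8 0 0 0;1 0 0 16.8 0 0 0;1 0 0 16.8 0 0 0;0.8 0 0 16.8 0 0 0;0.7 0 0 16.8 0 0 0;0.65 0 0 16.8 0 0 0;0.6 0 0 16.8 0 0 0;0.5 0 0 16.8 0 0 0;0.4 0 0 16.8 0 0 0;0.4 0 0 16.8 0 0 0;0.4 0 0 16.8 0 0 0;0.4 0 0 16.8 0 0 0;0.4 0 0 16.8 0 0 0;0.4 0 0 16.8 0 0 0",
  "newtons": 40
}}

```text
time_s: 46.68
eef_pos: [426.9, 295.3, 79.9]
ee_rot: [-0.0, 1.0, -0.024, 0.001]
force: [-0.9, -1.9, 6.7]
grip_width: 0.616
grip_force: 41.5
```

```bash
python3 - <<'E'
from h import *
s=sense(); p=s["eef_pos"]; print(p.round(2),s["grip_width"])
print(go(431+p[0]-426.8,31.2+p[1]-295.2,p[2],1.523))
E
```

```text
[426.91 295.3   79.94] 0.6163123263903572
(array([ 1.690e+00,  2.635e+01, -1.000e-02]), array([-0.   , -0.002, -0.   ]))
```

Emit:
{"api": "step_arm", "payload": {
  "commands": "0.4 0 0 -2 0 0 0;0.4 0 0 -5 0 0 0;0.4 0 0 -9 0 0 0;0.4 0 0 -13 0 0 0;0.4 0 0 -16 0 0 0;0.4 0.3 3 -16 0 0 0;0.4 0.5 7 -16 0 0 0;0.4 0.8 11 -16 0 0 0;0.4 1 15 -16 0 0 0;0.4 1.3 19 -16 0 0 0;0.4 1.5 23 -16 0 0 0;0.4 1.69 25.5 -16 0 0 0;0.4 1.69 26.35 -16 0 0 0;0.4 1.69 26.35 -16 0 0 0;0.4 1.69 26.35 -13 0 0 0;0.4 1.69 26.35 -9 0 0 0;0.4 1.69 26.35 -5.5 0 0 0;0.4 1.69 26.35 -3 0 0 0;0.4 1.69 26.35 -1.6 0 0 0;0.4 1.69 26.35 -1.2 0 0 0"
}}

```text
time_s: 48.35
eef_pos: [429.3, 32.7, 88.7]
ee_rot: [-0.001, 1.0, -0.023, -0.002]
force: [-0.0, -0.2, -1.8]
grip_width: 0.613
grip_force: 43.1
```

Emit:
{"api": "step_arm", "payload": {
  "commands": "0.4 0 0 0 0 0 0;0.4 0 0 0 0 0 0;0.4 0 0 0 0 0 0;0.4 0 0 0 0 0 0"
}}

```text
time_s: 48.68
eef_pos: [431.2, 31.3, 91.8]
ee_rot: [0.0, 1.0, -0.024, 0.001]
force: [-0.2, 0.4, -2.8]
grip_width: 0.612
grip_force: 43.1
```

Down to about 80.8 (10.9 mm).

Emit:
{"api": "step_arm", "payload": {
  "commands": "0.4 0 0 0.4 0 0 0;0.4 0 0 0.8 0 0 0;0.4 0 0 1.03 0 0 0;0.4 0 0 1.11 0 0 0;0.4 0 0 1.11 0 0 0;0.4 0 0 1.11 0 0 0;0.65 0 0 1.11 0 0 0;0.7 0 0 1.11 0 0 0;0.8 0 0 1.11 0 0 0;1 0 0 1.11 0 0 0;1 0 0 1.11 0 0 0;1 0 0 1.11 0 0 0;1 0 0 1.11 0 0 0;1 0 0 -1 0 0 0;1 0 0 -4 0 0 0;1 0 0 -8 0 0 0;1 0 0 -12 0 0 0;1 0 0 -15 0 0 0;1 0 0 -15 0 0 0;1 0 0 -15 0 0 0"
}}

```text
time_s: 50.35
eef_pos: [431.0, 31.2, 241.8]
ee_rot: [0.0, 1.0, -0.024, 0.001]
force: [0.7, -0.0, -1.1]
grip_width: 1.001
grip_force: 0.0
```

Emit:
{"api": "step_arm", "payload": {
  "commands": "1 -2 -8 0 0 0 0;1 -2 -16 0 0 0 0;1 -2 -24 0 0 0 0;1 -2 -27 0 0 0 0;1 -2 -27 0 0 0 0;1 -2 -27 0 0 0 0;1 -2 -27 0 0 0 0;1 -2 -27 0 0 0 0;1 -2 -27 0 0 0 0;1 -2 -27 0 0 0 0;1 -2 -27 0 0 0 0"
}}

```text
time_s: 51.27
eef_pos: [423.7, 300.8, 240.3]
ee_rot: [0.0, 1.0, -0.025, -0.0]
force: [-0.7, -1.1, -0.0]
grip_width: 0.999
grip_force: 0.0
```

```bash
python3 - <<'E'
from h import *
im=capture("top"); cv2.imwrite("pics/t5.png",im[:,:,::-1])
im2=capture("side"); cv2.imwrite("pics/s5.png",im2[:,:,::-1])
a=cv2.imread("pics/top0.png")[:,:,::-1]
d=np.abs(im.astype(int)-a).max(2)[160:300,240:405]; print((d>60).sum())
g=[cv2.phaseCorrelate(np.float32(cv2.cvtColor(np.ascontiguousarray(a),7)[r:r+48,c:c+48]),np.float32(cv2.cvtColor(im,7)[r:r+48,c:c+48])) for r,c in((200,263),(205,335),(243,295),(165,250),(168,300),(170,348))]
print(g)
E
```

```text
522
[((0.3740483419357936, 0.3284291515011226), 0.9015209529962804), ((0.0519327277968884, 0.27165239354096826), 1.0112544674840238), ((0.13521116207893868, -0.29962742636288553), 0.784364578831527), ((-0.02585328083225491, 0.1312165612683387), 0.9792249951925542), ((0.15504862592808166, 0.23459588999941516), 0.9497232788966762), ((0.15923964817747205, 0.2816775985932267), 0.9825875717732642)]
```

View pics/t5.png

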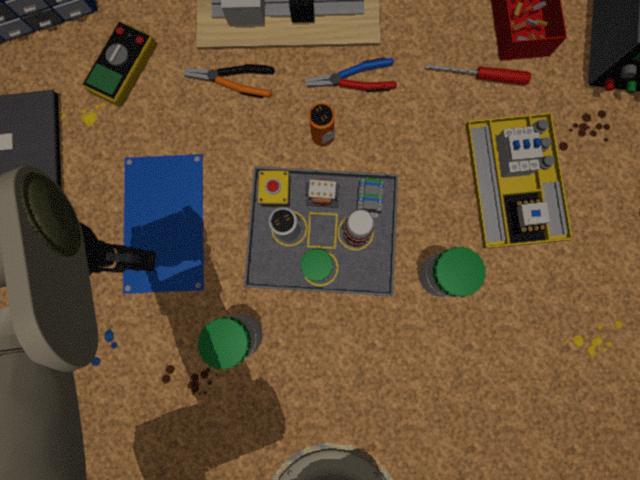

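View pics/s5.png

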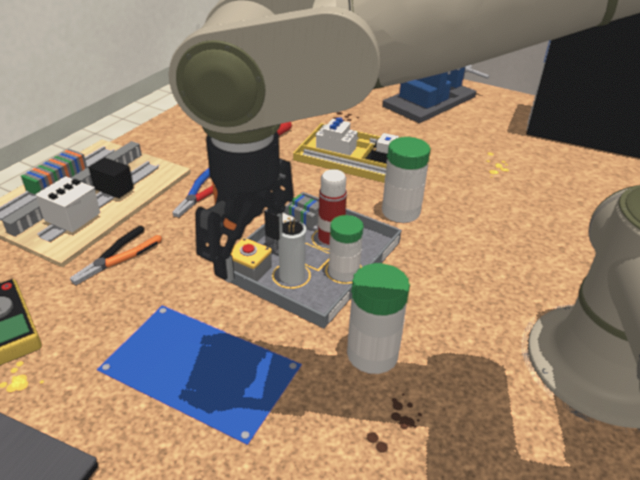

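The capacitor (285,222), can (358,228) and jar (317,266) are back within half a pixel of their starting places. The contactor is in the kit tray (533,215), the fixtures haven't moved, and the arm is clear, so I'll hand in.

```bash
python3 -c "
from rig import *
print(finish_job())"
```

```text
the job is handed in; nothing more can be done
None
```

The job is handed in at about 51 s of the 144 s: the contactor is in the kit tray compartment about 1 mm off centre, the can, capacitor and jar are back within about 1 mm of their spots by the camera, and nothing was knocked over or shifted; no verdict came back.

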